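Turn the screw-jar carousel to the ordered jar and hold it

TASK

The coloured tag in the white order dish tells which jar the customer wants: turn the screw-jar carousel until the jar with the lid of that colour stands squarely at the front, right above the white arrow on the foot. Turn it gently, never faster than about half a turn per second, leave the tags, the tape roll and the can where they are, and finish while holding: keep the carousel firmly gripped and still, without letting go at the end.

Things in the scene. Friction and masses are not known exactly. Their poses are not given: they have to be found in the camera images.
- stand: The carousel's fixed black round foot (240 mm across, 12 mm high), origin at the centre of its underside, on the vertical turning axis. Its own -x direction is the carousel's front, which points roughly towards the robot and is marked by a flat white arrow (top 12 mm above the counter, reaching to 189 mm from the axis) that sticks out from under the turntable.
- carousel: Wooden turntable (250 mm across, 12 mm thick, underside 22 mm above the counter) with five screw jars fixed on, a grip bar on a 22 mm post in the middle. Origin on the turning axis at the underside, z up. Lids counter-clockwise from above: white, red, blue, yellow, black, 72 degrees apart. Turns both ways without stops, light friction (0.07 N m plus 0.25 N m per rad/s), stays where left.
- handle (a point): Centre of the dark steel grip bar on top of the carousel, on the turning axis, 160 mm above the counter. The bar is 56 mm long (along the carousel's own x axis, with which it turns), 16 mm wide (along its y) and 30 mm high (from 145 to 175 mm above the counter), and is rigidly part of the carousel.
- front (a point): Point fixed to the stand, 90 mm from the turning axis above the white arrow, 119 mm above the counter: where the centre of a jar's lid is when that jar stands exactly at the front.
- order_spot (a point): Middle of the order dish, a fixed white square dish (80 x 80 mm, 14 mm high). The one tag lying in it is the order. The dish lies to the left or to the right of the carousel.
- jar_red (a point): Centre of the top of the red jar's lid (52 mm across, 20 mm thick, top 119 mm above the counter). The jar under it is clear, 50 mm across, with a red band; it is fixed to the turntable, 90 mm from the turning axis, and turns with it.
- jar_blue (a point): Centre of the top of the blue jar's lid (52 mm across, 20 mm thick, top 119 mm above the counter). The jar under it is clear, 50 mm across, with a blue band; it is fixed to the turntable, 90 mm from the turning axis, and turns with it.
- jar_yellow (a point): Centre of the top of the yellow jar's lid (52 mm across, 20 mm thick, top 119 mm above the counter). The jar under it is clear, 50 mm across, with a yellow band; it is fixed to the turntable, 90 mm from the turning axis, and turns with it.
- tag_red_mid (a point): Centre of the loose red order tag, a red plastic disc 42 mm across and 6 mm thick. It lies either in the white order dish (then the red jar is ordered) or with another tag in the grey two-place tray (140 x 80 mm, 14 mm high) on the carousel's other side.
- tag_blue_mid (a point): Centre of the loose blue order tag, a blue plastic disc 42 mm across and 6 mm thick. It lies either in the white order dish (then the blue jar is ordered) or with another tag in the grey two-place tray (140 x 80 mm, 14 mm high) on the carousel's other side.
- tag_yellow_mid (a point): Centre of the loose yellow order tag, a yellow plastic disc 42 mm across and 6 mm thick. It lies either in the white order dish (then the yellow jar is ordered) or with another tag in the grey two-place tray (140 x 80 mm, 14 mm high) on the carousel's other side.
- tape: Loose roll of brown tape lying flat beyond the carousel, 96 mm across, 45 mm high; origin at the centre of its underside. To be left alone.
- tin: Loose upright can with a green label, 66 mm across, 90 mm high, near the robot on its right; origin at the centre of its underside. To be left alone.
Things that resemble listed ones, but are neither listed nor needed, are in the scene too. Of the things shaped like the part that bears tag_blue_mid, the blue one is meant.

How it is judged (in metres and radians):
At the end, for the whole second after the job is handed in: The lid centre of the jar whose colour matches the tag in the order dish is within 12 mm (about 7.6 degrees) of the front point above the white arrow, that tag is within 30 mm of the dish middle, and the fingers hold the carousel with over 3 N while it turns at under 0.08 rad/s (((horizontal distance between tag_red_mid and order_spot below 0.03 m and horizontal distance between jar_red and front below 0.012 m) or (horizontal distance between tag_blue_mid and order_spot below 0.03 m and horizontal distance between jar_blue and front below 0.012 m) or (horizontal distance between tag_yellow_mid and order_spot below 0.03 m and horizontal distance between jar_yellow and front below 0.012 m)) and contact force between the fingers and carousel above 3 N and angular speed of carousel below 0.08 rad/s); the arm keeps its last pose, push and grip.
It fails at once if the carousel is spun faster than 4 rad/s (angular speed of carousel above 4 rad/s).
It fails at once if an order tag is moved by more than 20 mm (distance of any of tag_red_mid, tag_blue_mid, tag_yellow_mid from where it was at the start of the episode above 0.02 m).
It fails at once if the tape roll is moved by more than 20 mm (distance of tape from where it was at the start of the episode above 0.02 m).
It fails at once if the can is moved by more than 20 mm (distance of tin from where it was at the start of the episode above 0.02 m).
It also fails if it takes over 64 s, if anything falls off the work surface, if the arm or the gripper's body presses on something with over 40 N, if the wrist force passes 120 N, or if a joint passes its speed limit or range.

ROBOT

A 6-joint arm with a two-finger parallel gripper is mounted at the origin on the work surface. World frame = base frame: x ahead of the robot, y to its left, z up, the work surface at z = 0. Lengths are in m, angles in degrees, forces in N, time in s.
With the tool pointing down it reaches from about 0.25 to 0.725 m from the base axis. Payload 9.7 kg.
Tool frame: the origin (TCP) lies at the very end of the fingers, on their centre line; the grasp point (between the pads) lies 19 mm behind it; z points along the fingers, y is the line along which they close (so a half turn about z gives the same grasp; the last joint's range is limited). The gripper opens to 85 mm and grips with 20 to 120 N. Pads are 22 mm wide; open, the fingers measure 114 mm over their backs; the gripper's body (76 mm by 85 mm) begins 54 mm behind the grasp point. The pads swing forward as they close: fully open they stand 13 mm farther back than shut.
Start: joints at [-71.448, 4.979, 10.078, 95.1, 0, 90], TCP at [0.175, -0.521, 0.231] pointing down, gripper open.
Joint ranges: [-179.16, 179.16], [-48.56, 103.87], [-65.8, 70.77], [-126.05, 130.52], [-82.76, 87.17], [-180, 180]. Speed limits (degrees/s): [127.2, 127.2, 147.25, 180, 180, 180].

INTERFACE

Orientations are given as [roll, pitch, yaw] about the fixed x, y, z axes, in that order (R = Rz(yaw) Ry(pitch) Rx(roll)).
In Python, from workcell import telemetry, optics, workorder gives the robot as it stands.
- The arm moves only by the shell command python3 -m handwheel 'ROWS' [FORCE]. ROWS is JSON, a list of rows, each an object of numbers: "tx", "ty", "tz": the shift along the tool's x, y, z in m; "ax", "ay", "az": the turn, a rotation vector about the tool's x, y, z in degrees; "jaw": the gripper command: -1 is shut, 1 is fully open, values between are in proportion. A call has exactly 10 rows; each row shifts and turns the commanded pose from where the row before left it, along the tool's axes as they then stand; what a row does not reach is not made up. A row lasts 1/8 s, in which the tool goes at most 62.5 mm and 10.7 degrees, less where a joint would pass 70% of its speed; a pose out of reach is approached as far as the arm can. A call is refused whole if a number of a shift passes 0.0625 or a number of a turn 10.7, either way. A call with a gripper value outside its range is refused whole. The fingers move at their own pace and stop on an object; FORCE is the grip in N (left out, the last holds). Time passes only in rows, so rows that do not move let the fingers close, or fill a call up. It gives the time, the measured TCP pose, the force, the opening and the grip force at its end, in the units of the state.
- telemetry.get_obs(): the state, without advancing time (a new reading comes with each control period).
- optics.camera(name): name is "side" or "top"; returns a dict with "color" (480x640x3 uint8, red, green, blue), "K" (3x3 intrinsics, pixels), "extrinsics" (4x4, takes a point from camera to world coordinates). Camera axes: x right, y down, z forward; pixel columns grow to the right and rows downward; lengths in m; the calibration is good to about 2 mm. A picture is of the moment at which its call begins. There is no depth.
- workorder.job_done(): hands the job in; it is judged then, once.
The state is a dict: "time": time; "q": joint angles; "qd": joint speeds; "joint_efforts": joint torques, N m; "ee_pos": TCP position; "tcp_rot": TCP orientation; "wrist_force": force on the tool from outside, world axes, zero at the start; "torque": the same for the moment, N m; "opening": finger opening in m; "grasp_force": force on a finger pad.
Only numpy, scipy, OpenCV 4.12 (cv2) and the standard library are available. Lean on these libraries where they do the work, as an engineer would, in place of code of your own. Each camera call takes 0.05 s, during which the arm holds its last target. There are 200 camera calls.

## Working session

There is one attempt and no reset: what is moved stays moved. The work goes in short steps, Python scripts to look and compute and a shell command to move; the robot and the scene stay as the last step left them, time stands still between calls to the robot, and variables do not carry over. Pictures are saved under pics/ and viewed, at most 10 in all, crops included, and the job is handed in when it is done.

```bash
mkdir -p pics
python3 - <<'E'
from workcell import telemetry, optics
import cv2, numpy as np
for n in ("top","side"):
    c=optics.camera(n); cv2.imwrite(f"pics/{n}0.png",c["color"][:,:,::-1]); print(n,c["K"].tolist(),np.round(c["extrinsics"],4).tolist())
o=telemetry.get_obs(); print(o["time"],o["ee_pos"],o["tcp_rot"],o["q"],o["opening"])
E
```

```text
top [[449.72841166880033, 0.0, 325.73034319435044], [0.0, 449.72841166880033, 242.68149186953622], [0.0, 0.0, 1.0]] [[0.0066, -0.9972, 0.0739, 0.4854], [-0.9999, -0.0056, 0.0135, -0.0366], [-0.0131, -0.074, -0.9972, 1.1192], [0.0, 0.0, 0.0, 1.0]]
side [[609.7111153823485, 0.0, 317.5409187079734], [0.0, 609.7111153823485, 235.93163908897031], [0.0, 0.0, 1.0]] [[0.954, -0.1731, 0.2447, 0.2595], [-0.2996, -0.5766, 0.7601, -1.0203], [0.0096, -0.7985, -0.602, 0.8914], [0.0, 0.0, 0.0, 1.0]]
0.1 [ 0.17494025 -0.52122322  0.23064797] [-1.79931175e+02 -2.48555775e-05  1.85535920e+01] [-7.14465081e+01  5.00864633e+00  1.00390720e+01  9.50992511e+01
  2.47352719e-05  8.99998998e+01] 0.08551807670416783
```

View pics/top0.png

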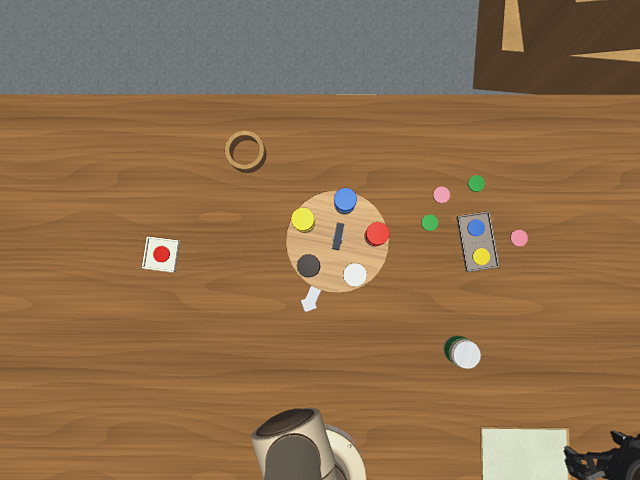

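View pics/side0.png

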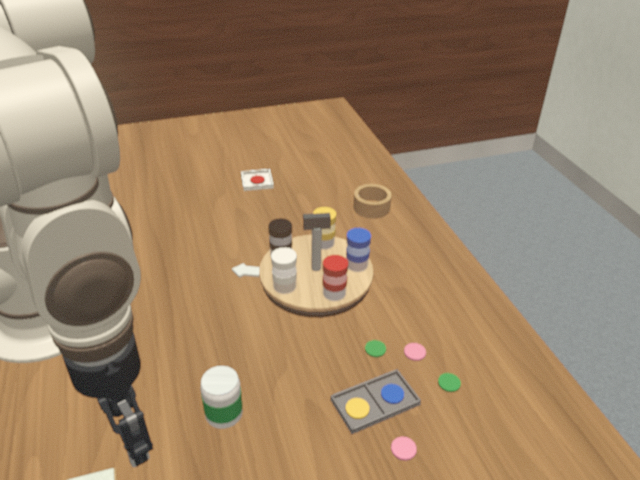

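The red tag is in the white dish at (161,254), so red is ordered. The arrow points down-left at about (310,300), the bar is at about (338,236), and the red lid is at (377,234). It needs roughly 120° clockwise.

```bash
cat > h.py <<'E'
import cv2, numpy as np
from workcell import telemetry, optics
def ray(c,p,z):
    E=c["extrinsics"]; d=E[:3,:3]@np.linalg.inv(c["K"])@np.array([p[0],p[1],1.]); o=E[:3,3]
    return (o+d*(z-o[2])/d[2])[:2]
def blob(m,roi):
    x0,y0,x1,y1=roi; k=np.zeros_like(m); k[y0:y1,x0:x1]=m[y0:y1,x0:x1]
    cs=cv2.findContours(k,cv2.RETR_EXTERNAL,cv2.CHAIN_APPROX_NONE)[0]
    return max(cs,key=cv2.contourArea)
def ang(v): return np.degrees(np.arctan2(v[1],v[0]))
E
python3 - <<'E'
from h import *
c=optics.camera("top"); im=c["color"]; hsv=cv2.cvtColor(im,cv2.COLOR_RGB2HSV)
# bar: dark low-sat pixels near middle, top at 0.175
b=blob(cv2.inRange(hsv,(0,0,0),(180,110,110)),(322,212,354,258))
r=cv2.minAreaRect(b); pts=np.array([ray(c,p,.175) for p in cv2.boxPoints(r)])
e=[pts[1]-pts[0],pts[2]-pts[1]]; l=max(e,key=np.linalg.norm)
print("bar",pts.mean(0),[np.linalg.norm(v) for v in e],"ang",ang(l))
w=cv2.inRange(hsv,(0,0,170),(180,50,255))
A=blob(w,(295,284,325,316)).reshape(-1,2); P=np.array([ray(c,p,.012) for p in A])
vx,vy,_,_=cv2.fitLine(P.astype(np.float32),cv2.DIST_L2,0,.01,.01).ravel()
print("arrow centroid",P.mean(0),"line",ang((vx,vy)))
L={}
for n,lo,hi,roi in (("red",(0,150,120),(8,255,255),(360,215,395,250)),("blue",(105,120,120),(120,255,255),(325,180,365,216)),("yellow",(22,120,150),(35,255,255),(285,200,320,238)),("white",(0,0,190),(180,40,255),(338,258,372,292))):
    k=blob(cv2.inRange(hsv,lo,hi),roi); (x,y),rr=cv2.minEnclosingCircle(k); L[n]=ray(c,(x,y),.119); print(n,x,y,rr,L[n])
t=blob(cv2.inRange(hsv,(8,60,120),(25,255,255)),(282,186,394,296))
E
```

```text
bar [ 0.56976436 -0.04873931] [np.float64(0.056160114482648786), np.float64(0.017281227041352806)] ang -6.792714152944268
arrow centroid [0.42926249 0.01459937] line -24.279917
red 377.1264953613281 233.41566467285156 12.22967529296875 [ 0.58086534 -0.13749803]
blue 345.10760498046875 199.5696258544922 11.979791641235352 [ 0.65679656 -0.06585682]
yellow 302.521728515625 219.53622436523438 12.06192398071289 [0.611204   0.02935533]
white 354.54034423828125 274.4775695800781 11.46968936920166 [ 0.48917561 -0.08732842]
```

```bash
python3 -m handwheel '[{"tx":0.04,"ty":-0.025,"jaw":1},{"tx":0.04,"ty":-0.025,"jaw":1},{"tx":0.04,"ty":-0.025,"jaw":1},{"tx":0.04,"ty":-0.025,"jaw":1},{"tx":0.04,"ty":-0.025,"jaw":1},{"tx":0.04,"ty":-0.025,"jaw":1},{"tx":0.04,"ty":-0.025,"jaw":1},{"tx":0.04,"ty":-0.025,"jaw":1},{"tx":0.04,"ty":-0.025,"jaw":1},{"tx":0.04,"ty":-0.025,"jaw":1}]' 60
python3 -c "
from workcell import telemetry
print(telemetry.get_obs()['q'])"
```

```text
[-7.14483114e+01  5.00406248e+00  1.00458355e+01  9.50997890e+01
  5.86617838e-04  8.99996443e+01]$[0]: bad value
```

```bash
python3 -m handwheel '[{"tx":0.04,"ty":-0.025,"tz":0,"ax":0,"ay":0,"az":0,"jaw":1},{"tx":0.04,"ty":-0.025,"tz":0,"ax":0,"ay":0,"az":0,"jaw":1},{"tx":0.04,"ty":-0.025,"tz":0,"ax":0,"ay":0,"az":0,"jaw":1},{"tx":0.04,"ty":-0.025,"tz":0,"ax":0,"ay":0,"az":0,"jaw":1},{"tx":0.04,"ty":-0.025,"tz":0,"ax":0,"ay":0,"az":0,"jaw":1},{"tx":0.04,"ty":-0.025,"tz":0,"ax":0,"ay":0,"az":0,"jaw":1},{"tx":0.04,"ty":-0.025,"tz":0,"ax":0,"ay":0,"az":0,"jaw":1},{"tx":0.04,"ty":-0.025,"tz":0,"ax":0,"ay":0,"az":0,"jaw":1},{"tx":0.04,"ty":-0.025,"tz":0,"ax":0,"ay":0,"az":0,"jaw":1},{"tx":0.04,"ty":-0.025,"tz":0,"ax":0,"ay":0,"az":0,"jaw":1}]' 60
python3 -c "
from workcell import telemetry
print(telemetry.get_obs()['q'])"
```

```text
time: 1.4
ee_pos: [0.4754, -0.1557, 0.2311]
tcp_rot: [-180.0, 0.0, 18.6]
wrist_force: [0.3, 0.1, 0.9]
opening: 0.0852
grasp_force: 0.0
[-1.81357751e+01 -1.83570903e+00  3.09472383e+00  9.49344451e+01
 -2.33859727e-03  1.43306206e+02]
```

```bash
python3 -m handwheel '[{"tx":0.041,"ty":-0.024,"tz":0,"ax":0,"ay":0,"az":0,"jaw":1},{"tx":0.041,"ty":-0.024,"tz":0,"ax":0,"ay":0,"az":0,"jaw":1},{"tx":0.041,"ty":-0.024,"tz":0,"ax":0,"ay":0,"az":0,"jaw":1},{"tx":0,"ty":0,"tz":0,"ax":0,"ay":0,"az":-10,"jaw":1},{"tx":0,"ty":0,"tz":0,"ax":0,"ay":0,"az":-10,"jaw":1},{"tx":0,"ty":0,"tz":0,"ax":0,"ay":0,"az":-10,"jaw":1},{"tx":0,"ty":0,"tz":0,"ax":0,"ay":0,"az":-10,"jaw":1},{"tx":0,"ty":0,"tz":0,"ax":0,"ay":0,"az":-10,"jaw":1},{"tx":0,"ty":0,"tz":0,"ax":0,"ay":0,"az":-10,"jaw":1},{"tx":0,"ty":0,"tz":0,"ax":0,"ay":0,"az":-10,"jaw":1}]' 60
python3 -m handwheel '[{"tx":0,"ty":0,"tz":0,"ax":0,"ay":0,"az":-10.5,"jaw":1},{"tx":0,"ty":0,"tz":0,"ax":0,"ay":0,"az":-10.5,"jaw":1},{"tx":0,"ty":0,"tz":0,"ax":0,"ay":0,"az":-10.5,"jaw":1},{"tx":0,"ty":0,"tz":0,"ax":0,"ay":0,"az":-10.5,"jaw":1},{"tx":0,"ty":0,"tz":0,"ax":0,"ay":0,"az":-10.5,"jaw":1},{"tx":0,"ty":0,"tz":0,"ax":0,"ay":0,"az":-10.5,"jaw":1},{"tx":0,"ty":0,"tz":0,"ax":0,"ay":0,"az":-10.5,"jaw":1},{"tx":0,"ty":0,"tz":0,"ax":0,"ay":0,"az":-10.5,"jaw":1},{"tx":0,"ty":0,"tz":0,"ax":0,"ay":0,"az":-0.5,"jaw":1},{"tx":0,"ty":0,"tz":0,"ax":0,"ay":0,"az":0,"jaw":1}]' 60
python3 - <<'E'
from h import *
o=telemetry.get_obs(); print(o["q"],o["ee_pos"],o["tcp_rot"])
c=optics.camera("side"); cv2.imwrite("pics/side1.png",cv2.resize(c["color"][120:340,180:460,::-1],None,fx=2.5,fy=2.5))
E
```

```text
time: 2.65
ee_pos: [0.5683, -0.0497, 0.231]
tcp_rot: [-180.0, -0.0, 88.9]
wrist_force: [0.5, -0.2, -0.2]
opening: 0.0853
grasp_force: 0.0
time: 3.9
ee_pos: [0.5683, -0.0497, 0.2311]
tcp_rot: [-180.0, -0.0, 172.8]
wrist_force: [0.2, 0.2, -0.0]
opening: 0.0856
grasp_force: 0.0
[-5.00249630e+00  7.85868368e+00  1.32036047e+01  9.53643586e+01
  5.90538717e-04  2.16193609e+00] [ 0.56830348 -0.04974211  0.23112447] [-1.79999857e+02 -1.94459637e-02  1.72835567e+02]
```

View pics/side1.png

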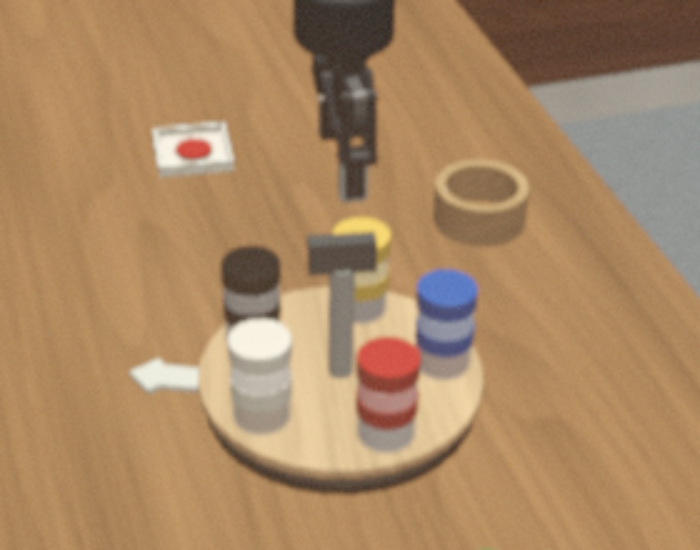

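The fingers stand over the bar and are lined up with it: tips at about (352,190) in the crop, bar at about (342,253). Descending and gripping.

```bash
python3 -m handwheel '[{"tx":-0.0015,"ty":0,"tz":0.011,"ax":0,"ay":0,"az":0,"jaw":1},{"tx":0,"ty":0,"tz":0.011,"ax":0,"ay":0,"az":0,"jaw":1},{"tx":0,"ty":0,"tz":0.011,"ax":0,"ay":0,"az":0,"jaw":1},{"tx":0,"ty":0,"tz":0.011,"ax":0,"ay":0,"az":0,"jaw":1},{"tx":0,"ty":0,"tz":0.011,"ax":0,"ay":0,"az":0,"jaw":1},{"tx":0,"ty":0,"tz":0.011,"ax":0,"ay":0,"az":0,"jaw":1},{"tx":0,"ty":0,"tz":0.011,"ax":0,"ay":0,"az":0,"jaw":1},{"tx":0,"ty":0,"tz":0.011,"ax":0,"ay":0,"az":0,"jaw":1},{"tx":0,"ty":0,"tz":0,"ax":0,"ay":0,"az":0,"jaw":1},{"tx":0,"ty":0,"tz":0,"ax":0,"ay":0,"az":0,"jaw":1}]' 50
python3 -m handwheel '[{"tx":0,"ty":0,"tz":0,"ax":0,"ay":0,"az":0,"jaw":-1},{"tx":0,"ty":0,"tz":0,"ax":0,"ay":0,"az":0,"jaw":-1},{"tx":0,"ty":0,"tz":0,"ax":0,"ay":0,"az":0,"jaw":-1},{"tx":0,"ty":0,"tz":0,"ax":0,"ay":0,"az":0,"jaw":-1},{"tx":0,"ty":0,"tz":0,"ax":0,"ay":0,"az":0,"jaw":-1},{"tx":0,"ty":0,"tz":0,"ax":0,"ay":0,"az":0,"jaw":-1},{"tx":0,"ty":0,"tz":0,"ax":0,"ay":0,"az":0,"jaw":-1},{"tx":0,"ty":0,"tz":0,"ax":0,"ay":0,"az":0,"jaw":-1},{"tx":0,"ty":0,"tz":0,"ax":0,"ay":0,"az":0,"jaw":-1},{"tx":0,"ty":0,"tz":0,"ax":0,"ay":0,"az":0,"jaw":-1}]' 50
```

```text
time: 5.2
ee_pos: [0.57, -0.0499, 0.1436]
tcp_rot: [180.0, 0.0, 173.1]
wrist_force: [0.5, 0.0, -0.2]
opening: 0.0857
grasp_force: 0.0
time: 6.45
ee_pos: [0.5702, -0.0483, 0.1438]
tcp_rot: [179.8, 0.0, 173.1]
wrist_force: [0.9, 9.0, 2.4]
opening: 0.0175
grasp_force: 48.8
```

```bash
python3 -m handwheel '[{"tx":0,"ty":0.0015,"tz":0,"ax":0,"ay":0,"az":0,"jaw":-1},{"tx":0,"ty":0,"tz":0,"ax":0,"ay":0,"az":2,"jaw":-1},{"tx":0,"ty":0,"tz":0,"ax":0,"ay":0,"az":4,"jaw":-1},{"tx":0,"ty":0,"tz":0,"ax":0,"ay":0,"az":5,"jaw":-1},{"tx":0,"ty":0,"tz":0,"ax":0,"ay":0,"az":5,"jaw":-1},{"tx":0,"ty":0,"tz":0,"ax":0,"ay":0,"az":5,"jaw":-1},{"tx":0,"ty":0,"tz":0,"ax":0,"ay":0,"az":5,"jaw":-1},{"tx":0,"ty":0,"tz":0,"ax":0,"ay":0,"az":5,"jaw":-1},{"tx":0,"ty":0,"tz":0,"ax":0,"ay":0,"az":3,"jaw":-1},{"tx":0,"ty":0,"tz":0,"ax":0,"ay":0,"az":1,"jaw":-1}]'
python3 - <<'E'
from h import *
o=telemetry.get_obs(); print(o["q"],o["torque"])
E
```

```text
time: 7.7
ee_pos: [0.57, -0.0484, 0.1438]
tcp_rot: [180.0, 0.0, 137.9]
wrist_force: [-2.3, 2.5, 5.8]
opening: 0.0178
grasp_force: 49.2
[-4.86175678e+00  7.08807177e+00  2.69266136e+00  8.55775763e+01
  9.22963002e-03  3.72305256e+01] [0.46541362 0.35205696 0.09018962]
```

Good; 86.4° remain (yaw from 137.9 to about 51.5).

```bash
python3 -m handwheel '[{"tx":0,"ty":0,"tz":0,"ax":0,"ay":0,"az":3,"jaw":-1},{"tx":0,"ty":0,"tz":0,"ax":0,"ay":0,"az":5,"jaw":-1},{"tx":0,"ty":0,"tz":0,"ax":0,"ay":0,"az":5,"jaw":-1},{"tx":0,"ty":0,"tz":0,"ax":0,"ay":0,"az":5,"jaw":-1},{"tx":0,"ty":0,"tz":0,"ax":0,"ay":0,"az":5,"jaw":-1},{"tx":0,"ty":0,"tz":0,"ax":0,"ay":0,"az":5,"jaw":-1},{"tx":0,"ty":0,"tz":0,"ax":0,"ay":0,"az":5,"jaw":-1},{"tx":0,"ty":0,"tz":0,"ax":0,"ay":0,"az":5,"jaw":-1},{"tx":0,"ty":0,"tz":0,"ax":0,"ay":0,"az":5,"jaw":-1},{"tx":0,"ty":0,"tz":0,"ax":0,"ay":0,"az":5,"jaw":-1}]'
python3 -m handwheel '[{"tx":0,"ty":0,"tz":0,"ax":0,"ay":0,"az":5,"jaw":-1},{"tx":0,"ty":0,"tz":0,"ax":0,"ay":0,"az":5,"jaw":-1},{"tx":0,"ty":0,"tz":0,"ax":0,"ay":0,"az":5,"jaw":-1},{"tx":0,"ty":0,"tz":0,"ax":0,"ay":0,"az":5,"jaw":-1},{"tx":0,"ty":0,"tz":0,"ax":0,"ay":0,"az":5,"jaw":-1},{"tx":0,"ty":0,"tz":0,"ax":0,"ay":0,"az":5,"jaw":-1},{"tx":0,"ty":0,"tz":0,"ax":0,"ay":0,"az":5,"jaw":-1},{"tx":0,"ty":0,"tz":0,"ax":0,"ay":0,"az":2.5,"jaw":-1},{"tx":0,"ty":0,"tz":0,"ax":0,"ay":0,"az":1,"jaw":-1},{"tx":0,"ty":0,"tz":0,"ax":0,"ay":0,"az":0,"jaw":-1}]'
python3 - <<'E'
from h import *
c=optics.camera("top"); cv2.imwrite("pics/top2.png",cv2.resize(c["color"][160:340,240:440,::-1],None,fx=3,fy=3))
c=optics.camera("side"); cv2.imwrite("pics/side2.png",cv2.resize(c["color"][120:340,180:460,::-1],None,fx=2.5,fy=2.5))
E
```

```text
time: 8.95
ee_pos: [0.5696, -0.0487, 0.1438]
tcp_rot: [-180.0, 0.0, 89.8]
wrist_force: [-4.6, 0.6, 6.9]
opening: 0.0177
grasp_force: 49.4
time: 10.2
ee_pos: [0.5692, -0.0486, 0.1438]
tcp_rot: [-179.9, 0.0, 51.4]
wrist_force: [-6.7, 2.0, 7.0]
opening: 0.0181
grasp_force: 49.6
```

View pics/top2.png

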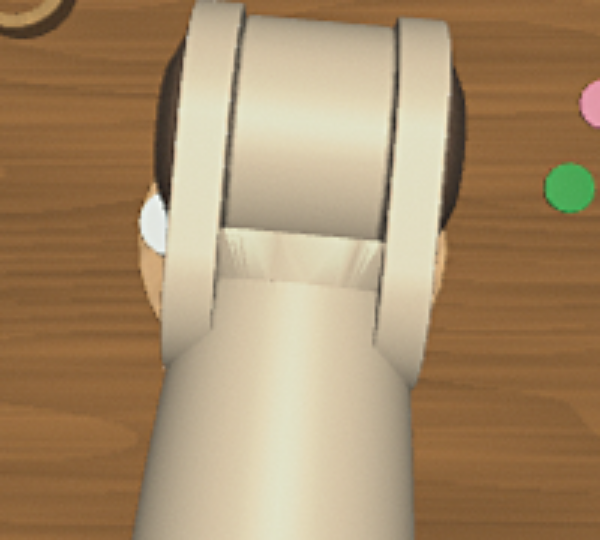

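View pics/side2.png

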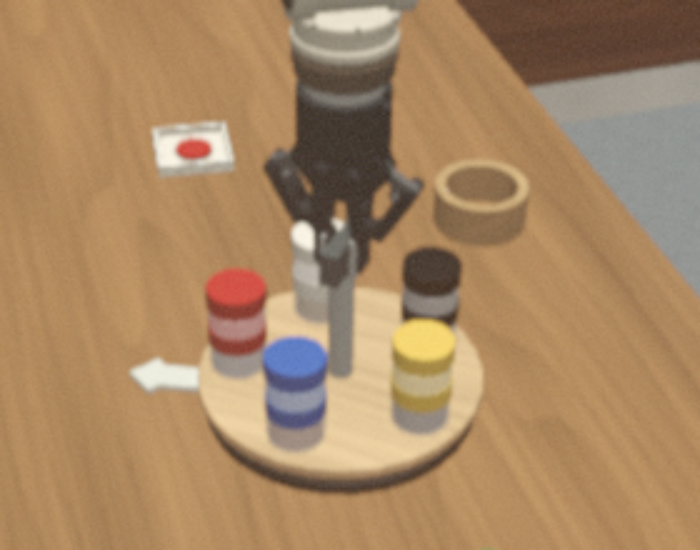

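The side view shows the red jar standing by the arrow, with its lid at about (237,288) in the crop. Checking the numbers with the lids' top faces.

Run:
```python
from h import *
c=optics.camera("side"); E=c["extrinsics"]
hsv=cv2.cvtColor(c["color"],cv2.COLOR_RGB2HSV)
ax=np.array([.5698,-.0487])
for n,a,lo,hi,roi in (("red",155.7,(0,150,80),(8,255,255),(258,222,292,275)),("blue",227.7,(105,130,60),(125,255,255),(280,250,315,300)),("yellow",299.7,(20,120,100),(35,255,255),(332,245,366,300))):
    k=blob(cv2.inRange(hsv,lo,hi),roi); x,y,w,h=cv2.boundingRect(k)
    # upper edge of the top ellipse: the lid rim point farthest from the camera, 26 mm beyond the centre
    p=ray(c,(x+w/2-.5,y),.119); d=p-E[:2,3]; d/=np.linalg.norm(d); q=p-.026*d-ax
    print(n,(x,y,w,h),"r",np.linalg.norm(q),"ang",ang(q)%360,"want",a,"off mm",1000*(q-.09*np.array([np.cos(np.radians(a)),np.sin(np.radians(a))])))
```

```text
red (262, 227, 24, 20) r 0.09027450022451465 ang 156.65641953532247 want 155.7 off mm [-0.85880912 -1.26556509]
blue (287, 256, 21, 12) r 0.09685999750679103 ang 229.46898050859448 want 227.7 off mm [-2.37427603 -7.05205402]
yellow (337, 247, 25, 23) r 0.08754908985917256 ang 300.78919540316645 want 299.7 off mm [0.22342471 2.96722679]
```

Red is within about 2 mm of the front point. I'll let it settle for one call, then hand in.

```bash
python3 -m handwheel '[{"tx":0,"ty":0,"tz":0,"ax":0,"ay":0,"az":0,"jaw":-1},{"tx":0,"ty":0,"tz":0,"ax":0,"ay":0,"az":0,"jaw":-1},{"tx":0,"ty":0,"tz":0,"ax":0,"ay":0,"az":0,"jaw":-1},{"tx":0,"ty":0,"tz":0,"ax":0,"ay":0,"az":0,"jaw":-1},{"tx":0,"ty":0,"tz":0,"ax":0,"ay":0,"az":0,"jaw":-1},{"tx":0,"ty":0,"tz":0,"ax":0,"ay":0,"az":0,"jaw":-1},{"tx":0,"ty":0,"tz":0,"ax":0,"ay":0,"az":0,"jaw":-1},{"tx":0,"ty":0,"tz":0,"ax":0,"ay":0,"az":0,"jaw":-1},{"tx":0,"ty":0,"tz":0,"ax":0,"ay":0,"az":0,"jaw":-1},{"tx":0,"ty":0,"tz":0,"ax":0,"ay":0,"az":0,"jaw":-1}]' && python3 -c "
from workcell import workorder
print(workorder.job_done())"
```

```text
time: 11.6
ee_pos: [0.5692, -0.0485, 0.1438]
tcp_rot: [-179.9, 0.0, 51.5]
wrist_force: [-6.5, 1.9, 8.1]
opening: 0.0179
grasp_force: 49.6
the job is handed in; nothing more can be done
None
```

I turned the carousel until the red jar, matching the tag in the order dish, stood about 2 mm from the front point by my camera measurement, and handed the job in after 11.6 s with the bar still gripped at about 50 N; no verdict was returned.

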